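# Tip the drained tube racks flat, wells up

### The job

The two empty white foam tube racks, one large and one small, have been left standing on edge to drain. With closed fingertips, gently push each one over where it stands, so that it lies flat on the bench with its wells facing up, ready to be loaded. Do not pinch, lift or drag the racks away, and leave everything else on the bench as it is.

Things in the scene. Friction and masses are not known exactly. Their poses are not given: they have to be found in the camera images.
- large_rack: large white foam tube rack: loose slab 28 mm thick, 146 long, 80 broad, 0.11-0.22 kg, starts standing on a long edge, 80 mm tall. Origin: middle of that edge, at mid-thickness, on the bench. z up across the 80 mm, y along the length, x out of the wells: face x=+14 has 8 x 4 dark round wells, face x=-14 is the plain underside, carried on by a tab 18 long, 8 thick at each end
- large_rack_mid (a point): centre of that rack's slab (40 mm up on edge, 14 mm lying flat), axes as the body's. A light push high on one broad face tips the rack over the other face's bottom edge: past about 20 degrees it falls flat by itself, pushed face up. Pushed low it may slide. From above, the end tabs show which side is the underside
- small_rack: small white foam tube rack: loose slab 24 mm thick, 116 long, 62 broad, 0.07-0.14 kg, starts standing on a long edge, 62 mm tall. Origin: middle of that edge, at mid-thickness, on the bench. z up across the 62 mm, y along the length, x out of the wells: face x=+12 has 8 x 4 dark round wells, face x=-12 is the plain underside, carried on by a tab 18 long, 8 thick at each end
- small_rack_mid (a point): centre of that rack's slab (31 mm up on edge, 12 mm lying flat), axes as the body's. A light push high on one broad face tips the rack over the other face's bottom edge: past about 20 degrees it falls flat by itself, pushed face up. Pushed low it may slide. From above, the end tabs show which side is the underside
- beaker: bystander, loose: clear glass beaker, 60 mm wide, 75 tall, open; origin at the centre of its underside
- reagent_jar: bystander, loose: amber jar, 60 mm wide, 95 tall; origin at the centre of its underside
- specimen_cup: bystander, loose: lidded orange specimen cup, 62 mm wide, 64 tall; origin at the centre of its underside
- petri_stack: bystander, loose: stack of three petri dishes, 90 mm wide, 48 tall; origin at the centre of its underside
- tip_box: bystander, loose: grey tip box with a clear lid, 85 (x) x 120 (y) x 62 mm; origin at the centre of its underside
- tube_stand: bystander, loose: wooden block 50 (x) x 110 (y) mm with three capped tubes, 99 mm tall; origin at the centre of its underside
- phone: bystander, loose: black phone lying flat, 72 (x) x 148 (y) x 9 mm; origin at the centre of its underside
- marker: bystander, loose: marker pen lying along its y, 135 mm long (from 50 mm on the -y side of the origin to 85 mm on the +y side), 13 thick; origin on its underside
Things that resemble listed ones, but are neither listed nor needed, are in the scene too. Leave any green look-alike of the large_rack alone.

How it is judged:
By the outcome, as a careful person would: the job done as asked, in the order asked, and still so for the second after the job is handed in, with the robot touching nothing.
It also fails if it takes over 37 s, if anything falls off the work surface, if the arm or the gripper's body presses on something with over 40 N, if the wrist force passes 120 N, or if a joint passes its speed limit or range.

### The arm

A 6-joint arm with a two-finger parallel gripper is mounted at the origin on the work surface. World frame = base frame: x ahead of the robot, y to its left, z up, the work surface at z = 0. Lengths are in m, angles in degrees, forces in N, time in s.
With the tool pointing down it reaches from about 0.375 to 0.9 m from the base axis. Payload 3.1 kg.
Tool frame: the origin (TCP) lies on the centre line of the jaws, within the pads' length; the fingertips stand 19 mm ahead of it and the grasp point (between the pads) is the TCP (tips_ahead is the distance from the TCP to the fingertips, in m); z points along the fingers, y is the line along which they close (so a half turn about z gives the same grasp; the last joint's range is limited). The gripper opens to 87 mm and grips with 3 to 60 N. Pads are 19 mm wide; open, the fingers measure 117 mm over their backs; the gripper's body (75 mm by 190 mm) begins 51 mm behind the grasp point.
Start: joints at [56.637, 30.224, 82.088, -0, 67.689, -10.227], TCP at [0.246, 0.575, 0.242] pointing down, gripper open.
Joint ranges: [-176.69, 176.69], [-43.24, 126.21], [12.49, 139.97], [-82, 262], [0, 151.66], [-163.58, 163.58]. Speed limits (degrees/s): [159.86, 159.86, 180, 180, 180, 180].

### API

Orientations are given as a 3x3 rotation matrix whose columns are the frame's x, y, z axes.
In Python, from rig import read_state, capture, hand_in, trace, landmark_of, tips_ahead gives the robot as it stands.
- The arm moves only by the shell command python3 -m jog 'ROWS'. ROWS is JSON, a list of rows, each an object of numbers: "tx", "ty", "tz": the shift along the tool's x, y, z in cm; "roll": the turn about the tool's z in rad; "jaw": the opening, from 0 (shut) to 1 (fully open). A call has 1 to 8 rows; each row shifts and turns the commanded pose from where the row before left it, along the tool's axes as they then stand; what a row does not reach is not made up. A row lasts 1/10 s, in which the tool goes at most 50 mm and 8.59 degrees, less where a joint would pass 70% of its speed; a pose out of reach is approached as far as the arm can. A call with a gripper value outside its range is refused whole. The fingers move at their own pace and stop on an object; the grip force is fixed at half the most. Time passes only in rows, so rows that do not move let the fingers close. It gives the time, the measured TCP pose, the force, the opening and the grip force at its end, in the units of the state.
- read_state(): the state, without advancing time (a new reading comes with each control period).
- capture(name): name is "scene" or "top"; returns a dict with "img" (420x560x3 uint8, red, green, blue), "vertical_fov" (degrees; the focal length in pixels is half the picture's height over the tangent of half this angle, whatever the lens; pixels are square), "cx", "cy" (the principal point, pixels), "cam_to_world" (4x4, takes a point from camera to world coordinates). Camera axes: x right, y up, looking along -z (the intrinsics and any distortion apply to the point x, -y, -z); pixel columns grow to the right and rows downward; lengths in m; the calibration is good to about 2 mm. A picture is of the moment at which its call begins. There is no depth.
- hand_in(): hands the job in; it is judged then, once.
Trained networks look in the newest picture that a camera, given by its name, has taken for a name from the list of things; names that differ only in an ending like _2 or _b are one class to them, and where a whole thing is asked for, a point or a joint stands for the part that bears it (a point fixed in the world has none). Each returns a list of dicts, best first, with "p" (0 to 1); they miss things now and then, are a little off and sometimes report something else, mostly with a low value. They report only what shows in the picture. A call takes as long as a camera call. They do not tell look-alikes from the thing itself.
- trace(camera, thing): "pixels" (420x560 bool, what is visible of it) and "bbox" ([left, top, width, height] in pixels, round what is visible of it).
- landmark_of(camera, thing): "point" ([row, column] in pixels: a listed point, or the origin of a listed thing).
The state is a dict: "time_s": time; "joint_positions": joint angles; "qvel": joint speeds; "tau": joint torques, N m; "position": TCP position; "tcp_rot": TCP orientation; "force": force on the tool from outside, world axes, zero at the start; "moment": the same for the moment, N m; "opening": opening from 0.0 (shut) to 1.0 (fully open); "grasp_force": force on a finger pad.
Only numpy, scipy, OpenCV 4.12 (cv2) and the standard library are available. Lean on these libraries where they do the work, as an engineer would, in place of code of your own. Each camera call takes 0.05 s, during which the arm holds its last target. There are 200 camera calls.

## Working session

There is one attempt and no reset: what is moved stays moved. The work goes in short steps, Python scripts to look and compute and a shell command to move; the robot and the scene stay as the last step left them, time stands still between calls to the robot, and variables do not carry over. Pictures are saved under pics/ and viewed, at most 10 in all, crops included, and the job is handed in when it is done.

```bash
mkdir -p pics
cat > h.py <<'E'
import numpy as np, cv2
from rig import *
def K(c):
    h=c["img"].shape[0]; return h/2/np.tan(np.radians(c["vertical_fov"]/2))
def ray(c,r,col):
    f=K(c); d=np.array([(col-c["cx"])/f,-(r-c["cy"])/f,-1.]); M=np.array(c["cam_to_world"]); return M[:3,3],M[:3,:3]@d
def at(c,r,col,z):
    o,d=ray(c,r,col); return o+d*(z-o[2])/d[2]
def proj(c,p):
    M=np.array(c["cam_to_world"]); q=M[:3,:3].T@(np.array(p)-M[:3,3]); f=K(c); return c["cy"]-f*q[1]/-q[2], c["cx"]+f*q[0]/-q[2]
E
python3 - <<'E'
from h import *
for n in("top","scene"):
    c=capture(n); cv2.imwrite(f"pics/{n}0.png",c["img"][:,:,::-1]); print(n,[k for k in c],c["vertical_fov"],c["cx"],c["cy"],np.round(c["cam_to_world"],3).tolist())
    for t in("large_rack","small_rack"):
        z={"large_rack":.04,"small_rack":.031}[t]
        for l in landmark_of(n,t+"_mid"): print(t,"mid",l["p"],np.round(l["point"],1),at(c,*l["point"],z).round(3))
        for l in trace(n,t): print(t,"tr",l["p"],l["bbox"])
s=read_state();print(s)
E
```

```text
top ['img', 'vertical_fov', 'cx', 'cy', 'cam_to_world'] 48.40713135816441 284.2636701879678 210.70713642175457 [[-0.003, 0.984, -0.176, 0.336], [-1.0, -0.002, 0.004, -0.009], [0.004, 0.176, 0.984, 1.236], [0.0, 0.0, 0.0, 1.0]]
large_rack mid 0.94 [218.1 210.5] [0.531 0.177 0.04 ]
large_rack mid 0.76 [324.5 190. ] [0.263 0.221 0.04 ]
large_rack mid 0.74 [318.  354.1] [ 0.278 -0.188  0.04 ]
large_rack tr 0.64 [197.0, 181.3, 29.7, 72.7]
large_rack tr 0.6 [167.2, 292.8, 39.7, 65.8]
small_rack mid 0.62 [210.8 365.8] [ 0.551 -0.228  0.031]
small_rack tr 0.86 [347.8, 190.7, 42.2, 50.5]
small_rack tr 0.67 [196.7, 178.8, 29.4, 73.6]
scene ['img', 'vertical_fov', 'cx', 'cy', 'cam_to_world'] 48.57715102723013 283.38072612786306 212.6928590402663 [[-0.576, -0.464, 0.673, 1.428], [0.817, -0.339, 0.466, 0.628], [0.012, 0.819, 0.574, 0.841], [0.0, 0.0, 0.0, 1.0]]
large_rack mid 0.83 [248.1 336.9] [0.54  0.192 0.04 ]
large_rack mid 0.72 [202.1 391.2] [0.244 0.217 0.04 ]
large_rack mid 0.56 [165.9 278.7] [ 0.266 -0.198  0.04 ]
large_rack tr 0.85 [381.0, 182.7, 16.9, 51.6]
large_rack tr 0.73 [318.2, 2
[... 261 characters left out ...]
.11277770e-04,
        6.76874521e+01, -1.02285705e+01]), 'qvel': array([ 0.02552921, -0.03126783, -0.09907151,  0.03351656, -0.01784157,
       -0.01344401]), 'tau': array([-7.76321449e-04, -4.39602113e+01, -1.76791441e+01,  6.32875250e-02,
        5.15754987e-02, -3.47253490e-05]), 'position': array([0.24551255, 0.5746967 , 0.24149291]), 'tcp_rot': array([[-9.19578404e-01,  3.92906547e-01, -7.03510140e-05],
       [ 3.92906552e-01,  9.19578401e-01, -8.00851549e-05],
       [ 3.32272913e-05, -1.01285953e-04, -9.99999994e-01]]), 'force': array([-0.28330144, -0.83598237,  0.05226889]), 'moment': array([-0.03095202,  0.04583224,  0.03710929]), 'grasp_force': 0.0, 'opening': 0.9990853136344532}
```

View pics/top0.png

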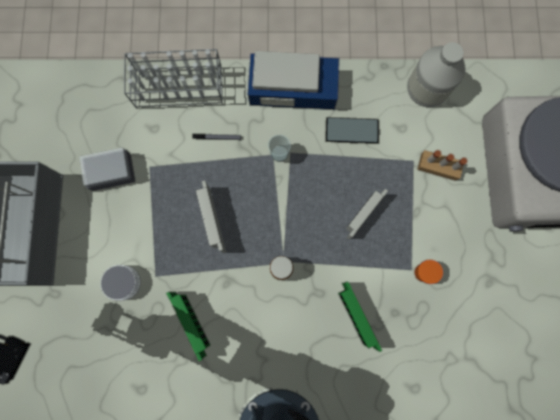

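View pics/scene0.png

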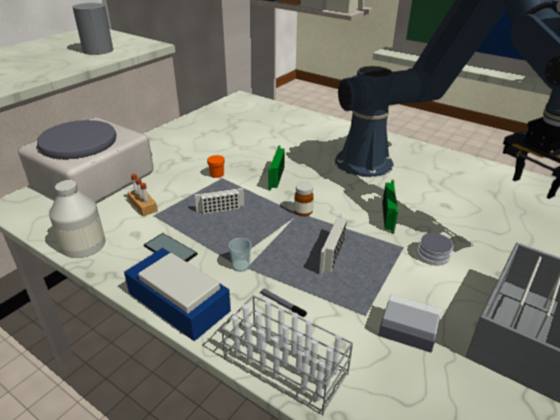

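Top view: the large rack is at about (col 210, row 215) and the small one at (367, 212). The green look-alikes are near the base. I'll enlarge both racks.

Run:
```python
from h import *
T=cv2.imread("pics/top0.png");S=cv2.imread("pics/scene0.png")
def cr(I,x,y): return cv2.resize(I[y:y+75,x:x+100],(400,300),interpolation=cv2.INTER_CUBIC)
o=np.vstack([np.hstack([cr(T,160,178),cr(T,320,175)]),np.hstack([cr(S,285,210),cr(S,170,165)])])
cv2.imwrite("pics/crop0.png",o)
```

```text
(no output)
```

View pics/crop0.png

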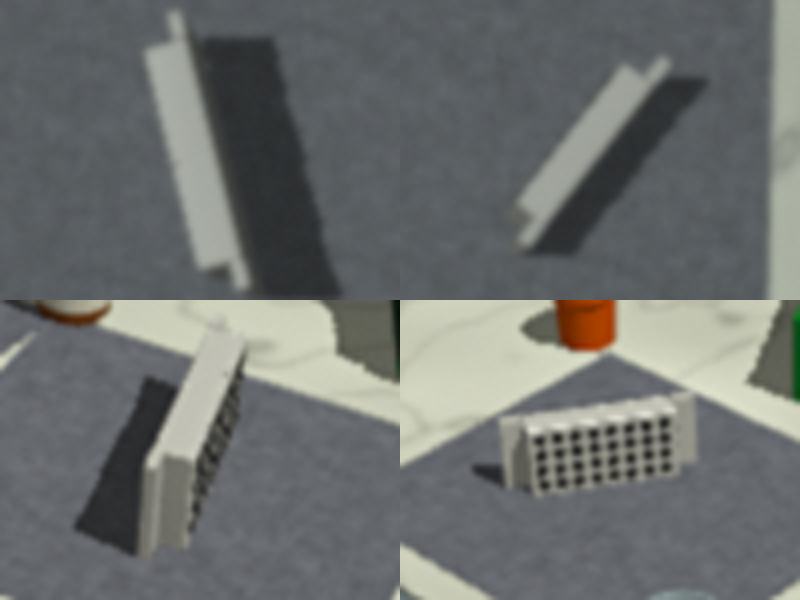

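Both crops agree. The large rack's wells face image-left (+y) and its tabs are on the right, so I push it toward -y. The small rack's wells face upper-left, so I push it toward lower-right.

Run:
```python
from h import *
c=capture("top"); sc=capture("scene")
for n,off,z,th,pts in(("L",(160,178),.08,.028,[(147,48),(198,270)]),("S",(320,175),.062,.024,[(224,65),(117,210)])):
    P=[at(c,off[1]+(v-1.5)/4,off[0]+(u-1.5)/4,z)[:2] for u,v in pts]
    d=P[1]-P[0]; print(n,"corners",np.round(P,4).tolist(),"len",np.linalg.norm(d).round(4))
    d/=np.linalg.norm(d); nx=np.array([d[1],-d[0]])   # candidate normal
    m=(P[0]+P[1])/2
    if nx[1]<0: nx=-nx   # wells side is +y for both
    print("face mid",m.round(4),"wells normal",nx.round(3),"ang",np.degrees(np.arctan2(nx[1],nx[0])).round(1),"centre",(m-nx*th/2).round(4))
    for e in(0,1): print("scene px of top corner",np.round(proj(sc,[*P[e],z]),1))
s=read_state();R=s["tcp_rot"];p=s["position"];print(p,s["time_s"],tips_ahead)
```

```text
L corners [[0.598, 0.2083], [0.457, 0.1724]] len 0.1455
face mid [0.5275 0.1904] wells normal [-0.246  0.969] ang 104.3 centre [0.531  0.1768]
scene px of top corner [249.9 332.3]
scene px of top corner [219.  346.6]
S corners [[0.5979, -0.2497], [0.5038, -0.1782]] len 0.1182
face mid [ 0.5509 -0.2139] wells normal [0.605 0.796] ang 52.8 centre [ 0.5436 -0.2235]
scene px of top corner [197.8 201.4]
scene px of top corner [191.9 239.4]
[0.24552658 0.57474476 0.241584  ] 0.6 0.019
```

```bash
python3 -m jog '[{"roll":-0.13,"jaw":0},{"roll":-0.13,"jaw":0},{"roll":-0.13,"jaw":0},{"roll":-0.13,"jaw":0},{"roll":-0.13,"jaw":0},{"tx":-1.3,"ty":-2.8,"jaw":0},{"tx":-1.3,"ty":-2.8,"jaw":0},{"tx":-1.3,"ty":-2.8,"jaw":0}]'; python3 -m jog '[{"tx":-1.3,"ty":-2.8,"jaw":0},{"tx":-1.3,"ty":-2.8,"jaw":0},{"tx":-1.3,"ty":-2.8,"jaw":0},{"tx":-1.3,"ty":-2.8,"jaw":0},{"tx":-1.3,"ty":-2.8,"jaw":0},{"tx":-1.3,"ty":-2.8,"jaw":0},{"tx":-1.3,"ty":-2.8,"jaw":0},{"tx":-1.3,"ty":-2.8,"jaw":0}]'
cat >> h.py <<'E'
def dist(t):
    s=read_state();print("z",s["position"][2].round(4),"delta cm",(s["tcp_rot"].T@(np.array(t)-s["position"])*100).round(2),"yang",np.degrees(np.arctan2(s["tcp_rot"][1,1],s["tcp_rot"][0,1])).round(1),s["opening"],s["time_s"])
E
python3 -c "
from h import *
dist([.5152,.2389,.081])"
```

```text
z 0.2416 delta cm [-37.99 -20.29  16.06] yang 66.9 0.9994324475575528 0.6$[0]: bad value
$[0]: bad value
```

```bash
python3 -m jog '[{"tx":0.0,"ty":0.0,"tz":0.0,"roll":-0.13,"jaw":0.0}]'; python3 -m jog --help | head -30
```

```text
time_s: 0.7
position: [0.2456, 0.5748, 0.2416]
tcp_rot: [[-0.964, 0.267, 0.0], [0.267, 0.964, 0.0], [0.0, 0.0, -1.0]]
force: [-0.3, 1.0, 0.8]
opening: 0.959
grasp_force: 0.0invalid input: not JSON, or not a number
```

```bash
python3 -m jog '[{"tx":0,"ty":0,"tz":0,"roll":-0.13,"jaw":0},{"tx":0,"ty":0,"tz":0,"roll":-0.13,"jaw":0},{"tx":0,"ty":0,"tz":0,"roll":-0.13,"jaw":0},{"tx":0,"ty":0,"tz":0,"roll":-0.13,"jaw":0},{"tx":-1.3,"ty":-2.8,"tz":0,"roll":0,"jaw":0},{"tx":-1.3,"ty":-2.8,"tz":0,"roll":0,"jaw":0},{"tx":-1.3,"ty":-2.8,"tz":0,"roll":0,"jaw":0},{"tx":-1.3,"ty":-2.8,"tz":0,"roll":0,"jaw":0}]'; python3 -m jog '[{"tx":-1.3,"ty":-2.8,"tz":0,"roll":0,"jaw":0},{"tx":-1.3,"ty":-2.8,"tz":0,"roll":0,"jaw":0},{"tx":-1.3,"ty":-2.8,"tz":0,"roll":0,"jaw":0},{"tx":-1.3,"ty":-2.8,"tz":0,"roll":0,"jaw":0},{"tx":-1.3,"ty":-2.8,"tz":0,"roll":0,"jaw":0},{"tx":-1.3,"ty":-2.8,"tz":0,"roll":0,"jaw":0},{"tx":-1.3,"ty":-2.8,"tz":0,"roll":0,"jaw":0}]'
python3 -c "
from h import *
dist([.5152,.2389,.081])"
```

```text
time_s: 1.5
position: [0.3238, 0.478, 0.2417]
tcp_rot: [[-0.97, -0.244, 0.0], [-0.244, 0.97, 0.0], [-0.0, 0.0, -1.0]]
force: [-0.1, -0.1, -0.4]
opening: 0.265
grasp_force: 0.0
time_s: 2.2
position: [0.4601, 0.3099, 0.2417]
tcp_rot: [[-0.97, -0.244, 0.0], [-0.244, 0.97, 0.0], [-0.0, 0.0, -1.0]]
force: [0.2, -0.3, 0.2]
opening: 0.007
grasp_force: 0.0
z 0.2417 delta cm [-3.61 -8.23 16.07] yang 104.1 0.006568307478906157 2.2
```

```bash
python3 -m jog '[{"tx":-1.2,"ty":-2.7,"tz":0,"roll":0,"jaw":0},{"tx":-1.2,"ty":-2.7,"tz":2,"roll":0,"jaw":0},{"tx":-1.2,"ty":-2.6,"tz":3,"roll":0,"jaw":0},{"tx":0,"ty":0,"tz":3,"roll":0,"jaw":0},{"tx":0,"ty":0,"tz":3,"roll":0,"jaw":0},{"tx":0,"ty":0,"tz":3,"roll":0,"jaw":0},{"tx":0,"ty":0,"tz":2,"roll":0,"jaw":0},{"tx":0,"ty":0,"tz":0,"roll":0,"jaw":0}]'
python3 - <<'E'
from h import *
dist([.5152,.2389,.081])
T=capture("top")["img"];S=capture("scene")["img"]
cr=lambda I,x,y: cv2.resize(I[y:y+75,x:x+100],(400,300),interpolation=cv2.INTER_CUBIC)
cv2.imwrite("pics/c1.png",np.hstack([cr(T,160,178),cr(S,285,200)])[:,:,::-1])
E
```

```text
time_s: 3.0
position: [0.5118, 0.2414, 0.0789]
tcp_rot: [[-0.97, -0.243, -0.006], [-0.243, 0.97, -0.001], [0.006, 0.0, -1.0]]
force: [-0.8, -0.4, 0.8]
opening: 0.006
grasp_force: 0.0
z 0.0789 delta cm [-0.27 -0.33 -0.21] yang 104.1 0.005788404618152919 3.0
```

View pics/c1.png

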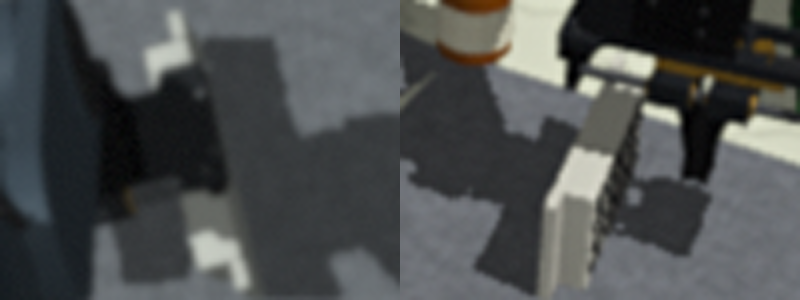

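Closed fingertips stand on the wells side with a gap, and the gripper body is above the rack. Now I push.

```bash
python3 -m jog '[{"tx":-0.2,"ty":-1,"tz":0,"roll":0,"jaw":0},{"tx":0,"ty":-1,"tz":0,"roll":0,"jaw":0},{"tx":0,"ty":-0.8,"tz":0,"roll":0,"jaw":0},{"tx":0,"ty":-0.4,"tz":0,"roll":0,"jaw":0},{"tx":0,"ty":-0.4,"tz":0,"roll":0,"jaw":0},{"tx":0,"ty":-0.4,"tz":0,"roll":0,"jaw":0},{"tx":0,"ty":-0.4,"tz":0,"roll":0,"jaw":0},{"tx":0,"ty":-0.4,"tz":0,"roll":0,"jaw":0}]'
python3 -m jog '[{"tx":0,"ty":-0.3,"tz":0,"roll":0,"jaw":0},{"tx":0,"ty":-0.3,"tz":0,"roll":0,"jaw":0}]'
python3 - <<'E'
from h import *
dist([.5152,.2389,.081])
T=capture("top")["img"];S=capture("scene")["img"]
cr=lambda I,x,y: cv2.resize(I[y:y+75,x:x+100],(400,300),interpolation=cv2.INTER_CUBIC)
cv2.imwrite("pics/c2.png",np.hstack([cr(T,160,178),cr(S,285,200)])[:,:,::-1])
E
```

```text
time_s: 3.9
position: [0.5273, 0.1958, 0.0815]
tcp_rot: [[-0.97, -0.244, -0.0], [-0.244, 0.97, 0.0], [0.0, 0.0, -1.0]]
force: [-0.2, 0.9, -0.3]
opening: 0.006
grasp_force: 0.2
time_s: 4.1
position: [0.5288, 0.19, 0.0815]
tcp_rot: [[-0.97, -0.244, -0.0], [-0.244, 0.97, 0.0], [0.0, 0.0, -1.0]]
force: [-0.0, -0.1, 0.2]
opening: 0.003
grasp_force: 0.1
z 0.0815 delta cm [0.13 5.07 0.05] yang 104.1 0.003062726166281155 4.1
```

View pics/c2.png

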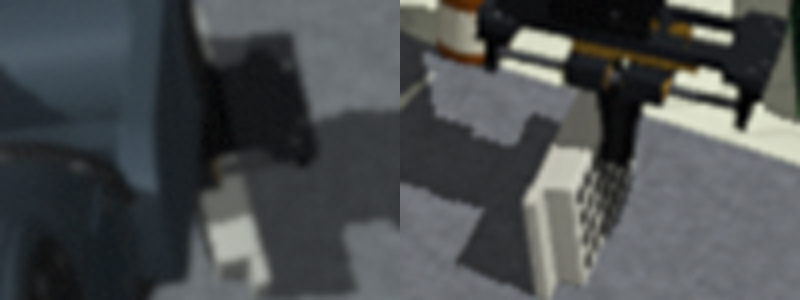

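The rack is leaning (about 10°) and hasn't slid, so I continue.

```bash
python3 -m jog '[{"tx":0,"ty":-0.3,"tz":0,"roll":0,"jaw":0},{"tx":0,"ty":-0.3,"tz":0,"roll":0,"jaw":0},{"tx":0,"ty":-0.3,"tz":0,"roll":0,"jaw":0},{"tx":0,"ty":-0.3,"tz":0,"roll":0,"jaw":0},{"tx":0,"ty":-0.2,"tz":0,"roll":0,"jaw":0},{"tx":0,"ty":0,"tz":0,"roll":0,"jaw":0},{"tx":0,"ty":0,"tz":0,"roll":0,"jaw":0},{"tx":0,"ty":0,"tz":0,"roll":0,"jaw":0}]'
python3 - <<'E'
from h import *
dist([.5152,.2389,.081])
T=capture("top")["img"];S=capture("scene")["img"]
cr=lambda I,x,y: cv2.resize(I[y:y+75,x:x+100],(400,300),interpolation=cv2.INTER_CUBIC)
cv2.imwrite("pics/c3.png",np.hstack([cr(T,160,178),cr(S,285,200)])[:,:,::-1])
E
```

```text
time_s: 5.0
position: [0.5322, 0.1766, 0.0815]
tcp_rot: [[-0.97, -0.244, -0.0], [-0.244, 0.97, -0.0], [0.0, 0.0, -1.0]]
force: [-0.1, -0.2, 0.0]
opening: 0.005
grasp_force: 0.0
z 0.0815 delta cm [0.13 6.45 0.05] yang 104.1 0.004795763483566484 5.0
```

View pics/c3.png

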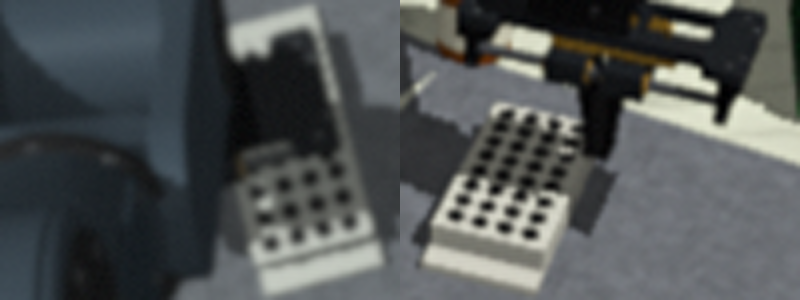

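The large rack lies flat, wells up, with no force on the tool. I rise and go to the small rack.

```bash
python3 -m jog '[{"tx":0,"ty":0.5,"tz":-2,"roll":0,"jaw":0},{"tx":0,"ty":0,"tz":-3,"roll":0,"jaw":0},{"tx":0,"ty":0,"tz":-3,"roll":0,"jaw":0},{"tx":0,"ty":-1.5,"tz":-3,"roll":0,"jaw":0},{"tx":0.3,"ty":-3,"tz":-1,"roll":0,"jaw":0},{"tx":0.3,"ty":-3,"tz":0,"roll":0,"jaw":0},{"tx":0.3,"ty":-3,"tz":0,"roll":0,"jaw":0},{"tx":0.3,"ty":-3,"tz":0,"roll":0,"jaw":0}]'
python3 -m jog '[{"tx":0.4,"ty":-3,"tz":0,"roll":0,"jaw":0},{"tx":0.4,"ty":-3,"tz":0,"roll":0,"jaw":0},{"tx":0.4,"ty":-3,"tz":0,"roll":0,"jaw":0},{"tx":0.4,"ty":-3,"tz":0,"roll":0,"jaw":0},{"tx":0.4,"ty":-3,"tz":0,"roll":0,"jaw":0},{"tx":0.4,"ty":-3,"tz":0,"roll":0,"jaw":0},{"tx":0,"ty":0,"tz":0,"roll":0.128,"jaw":0},{"tx":0,"ty":0,"tz":0,"roll":0.128,"jaw":0}]'
python3 -m jog '[{"tx":0,"ty":0,"tz":0,"roll":0.128,"jaw":0},{"tx":0,"ty":0,"tz":0,"roll":0.128,"jaw":0},{"tx":0,"ty":0,"tz":0,"roll":0.128,"jaw":0},{"tx":0,"ty":0,"tz":0,"roll":0.128,"jaw":0},{"tx":0,"ty":0,"tz":0,"roll":0.128,"jaw":0},{"tx":0,"ty":0,"tz":0,"roll":0,"jaw":0}]'
python3 -c "
from h import *
dist([.583,-.1717,.067])"
```

```text
time_s: 5.9
position: [0.5522, 0.0467, 0.2019]
tcp_rot: [[-0.97, -0.244, 0.0], [-0.244, 0.97, -0.0], [-0.0, -0.0, -1.0]]
force: [-0.2, 0.9, -0.7]
opening: 0.001
grasp_force: 0.0
time_s: 6.7
position: [0.5728, -0.134, 0.2014]
tcp_rot: [[-1.0, 0.017, -0.0], [0.017, 1.0, 0.0], [0.0, 0.0, -1.0]]
force: [0.5, 0.5, 0.3]
opening: 0.003
grasp_force: 0.0
time_s: 7.3
position: [0.5727, -0.1326, 0.2015]
tcp_rot: [[-0.796, 0.605, -0.0], [0.605, 0.796, 0.0], [0.0, -0.0, -1.0]]
force: [-0.3, 0.1, -0.2]
opening: 0.003
grasp_force: 0.0
z 0.2015 delta cm [-3.19 -2.49 13.45] yang 52.8 0.002746042917067055 7.3
```

```bash
python3 -m jog '[{"tx":-1.6,"ty":-1.1,"tz":0,"roll":0,"jaw":0},{"tx":-1.6,"ty":-1.1,"tz":1.4,"roll":0,"jaw":0},{"tx":0,"ty":0,"tz":3,"roll":0,"jaw":0},{"tx":0,"ty":0,"tz":3,"roll":0,"jaw":0},{"tx":0,"ty":0,"tz":3,"roll":0,"jaw":0},{"tx":0,"ty":0,"tz":2,"roll":0,"jaw":0},{"tx":0,"ty":0,"tz":1,"roll":0,"jaw":0},{"tx":0,"ty":0,"tz":0,"roll":0,"jaw":0}]'
python3 - <<'E'
from h import *
dist([.583,-.1717,.067])
T=capture("top")["img"];S=capture("scene")["img"]
cr=lambda I,x,y: cv2.resize(I[y:y+75,x:x+100],(400,300),interpolation=cv2.INTER_CUBIC)
cv2.imwrite("pics/c4.png",np.hstack([cr(T,320,175),cr(S,170,155)])[:,:,::-1])
E
```

```text
time_s: 8.1
position: [0.5845, -0.1703, 0.0661]
tcp_rot: [[-0.797, 0.605, -0.002], [0.605, 0.797, 0.001], [0.002, -0.001, -1.0]]
force: [-0.6, 0.4, 0.4]
opening: 0.005
grasp_force: 0.0
z 0.0661 delta cm [ 0.04 -0.21 -0.09] yang 52.8 0.004797375157630075 8.1
```

View pics/c4.png

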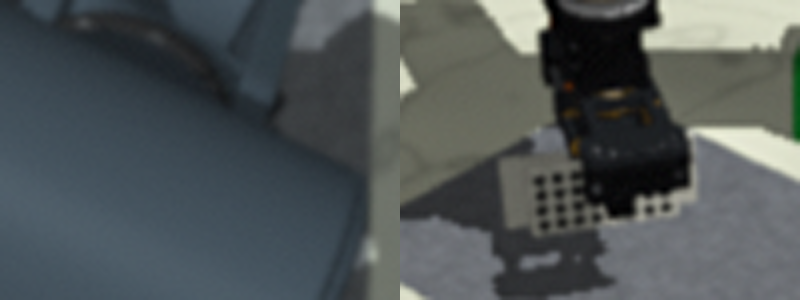

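Fingers stand before the wells face near the middle, with a gap. I push.

```bash
python3 -m jog '[{"tx":0,"ty":-1,"tz":0,"roll":0,"jaw":0},{"tx":0,"ty":-1,"tz":0,"roll":0,"jaw":0},{"tx":0,"ty":-0.8,"tz":0,"roll":0,"jaw":0},{"tx":0,"ty":-0.4,"tz":0,"roll":0,"jaw":0},{"tx":0,"ty":-0.4,"tz":0,"roll":0,"jaw":0},{"tx":0,"ty":-0.3,"tz":0,"roll":0,"jaw":0},{"tx":0,"ty":-0.3,"tz":0,"roll":0,"jaw":0},{"tx":0,"ty":-0.3,"tz":0,"roll":0,"jaw":0}]'
python3 -m jog '[{"tx":0,"ty":-0.3,"tz":0,"roll":0,"jaw":0},{"tx":0,"ty":-0.3,"tz":0,"roll":0,"jaw":0},{"tx":0,"ty":-0.3,"tz":0,"roll":0,"jaw":0},{"tx":0,"ty":-0.3,"tz":0,"roll":0,"jaw":0},{"tx":0,"ty":-0.3,"tz":0,"roll":0,"jaw":0},{"tx":0,"ty":-0.2,"tz":0,"roll":0,"jaw":0},{"tx":0,"ty":0,"tz":0,"roll":0,"jaw":0},{"tx":0,"ty":0,"tz":0,"roll":0,"jaw":0}]'
python3 - <<'E'
from h import *
dist([.583,-.1717,.067])
S=capture("scene")["img"]
cv2.imwrite("pics/c5.png",cv2.resize(S[155:230,170:270],(400,300),interpolation=cv2.INTER_CUBIC)[:,:,::-1])
E
```

```text
time_s: 9.0
position: [0.5578, -0.2056, 0.0675]
tcp_rot: [[-0.796, 0.605, 0.0], [0.605, 0.796, 0.0], [-0.0, 0.0, -1.0]]
force: [-0.2, 0.4, 0.1]
opening: 0.009
grasp_force: 0.2
time_s: 9.8
position: [0.5475, -0.2191, 0.0675]
tcp_rot: [[-0.796, 0.605, -0.0], [0.605, 0.796, 0.0], [0.0, 0.0, -1.0]]
force: [-0.7, 0.3, -0.3]
opening: 0.008
grasp_force: 0.0
z 0.0675 delta cm [0.04 5.92 0.05] yang 52.8 0.008041872451791927 9.8
```

View pics/c5.png

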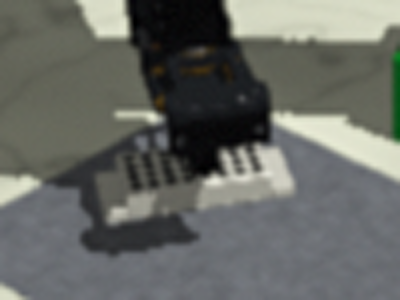

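The rack appears to have tipped over. I push a little more to be sure, then lift clear and check.

```bash
python3 -m jog '[{"tx":0,"ty":-0.3,"tz":0,"roll":0,"jaw":0},{"tx":0,"ty":-0.3,"tz":0,"roll":0,"jaw":0},{"tx":0,"ty":-0.3,"tz":0,"roll":0,"jaw":0},{"tx":0,"ty":0,"tz":0,"roll":0,"jaw":0},{"tx":0,"ty":0,"tz":0,"roll":0,"jaw":0},{"tx":0,"ty":0.5,"tz":-2,"roll":0,"jaw":0},{"tx":0,"ty":0,"tz":-3,"roll":0,"jaw":0},{"tx":0,"ty":0,"tz":-3,"roll":0,"jaw":0}]'
python3 -m jog '[{"tx":0,"ty":1.5,"tz":-3,"roll":0,"jaw":0},{"tx":0,"ty":3,"tz":-2,"roll":0,"jaw":0},{"tx":0,"ty":3,"tz":0,"roll":0,"jaw":0},{"tx":0,"ty":3,"tz":0,"roll":0,"jaw":0},{"tx":0,"ty":3,"tz":0,"roll":0,"jaw":0},{"tx":0,"ty":2,"tz":0,"roll":0,"jaw":0},{"tx":0,"ty":1,"tz":0,"roll":0,"jaw":0},{"tx":0,"ty":0,"tz":0,"roll":0,"jaw":0}]'
python3 - <<'E'
from h import *
T=capture("top")["img"];S=capture("scene")["img"]
cr=lambda I,x,y: cv2.resize(I[y:y+75,x:x+100],(400,300),interpolation=cv2.INTER_CUBIC)
cv2.imwrite("pics/c6.png",np.vstack([np.hstack([cv2.resize(T,(400,300)),cv2.resize(S,(400,300))]),np.hstack([cr(T,320,175),cr(S,170,155)])])[:,:,::-1])
E
```

```text
time_s: 10.65
position: [0.5448, -0.2218, 0.1479]
tcp_rot: [[-0.796, 0.605, -0.001], [0.605, 0.796, 0.001], [0.002, -0.0, -1.0]]
force: [0.3, 0.4, 0.2]
opening: 0.006
grasp_force: 0.0
time_s: 11.45
position: [0.6453, -0.0898, 0.1974]
tcp_rot: [[-0.797, 0.603, -0.0], [0.603, 0.797, 0.0], [0.0, -0.0, -1.0]]
force: [-0.5, -0.7, 0.6]
opening: 0.006
grasp_force: 0.0
```

View pics/c6.png

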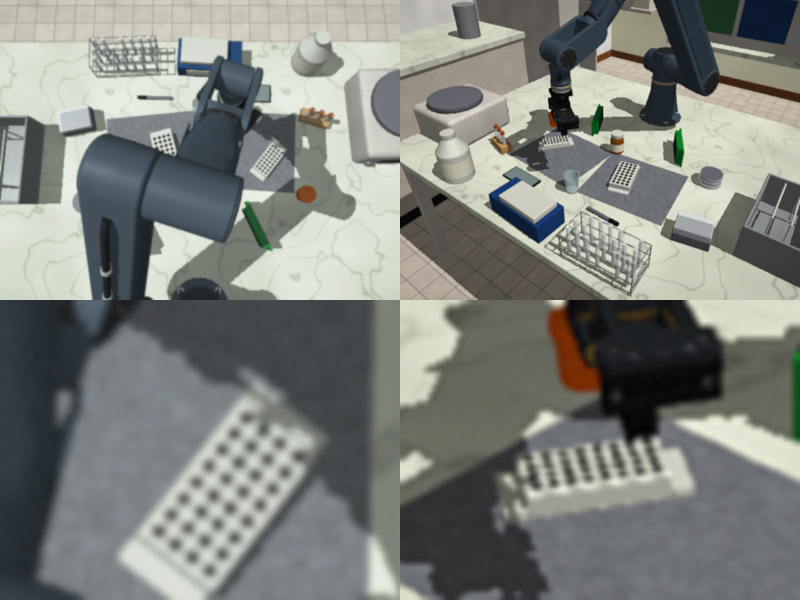

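Both racks lie flat with wells up, everything else is in place, and the arm is clear.

```bash
python3 -c "
from rig import *
print(hand_in())"
```

```text
the job is handed in; nothing more can be done
None
```

The job is handed in: the last pictures show both white racks tipped over in place, lying flat with their wells up and nothing else visibly moved, about 11.5 s into the 37 s allowed.

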